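Click the lid of the nozzle box down, then tip the nozzles to the open corner and hold

TASK

The clear lid of the nozzle box is not clicked in: press its raised end down until it snaps under the clip and lies flush, so that nothing spills. Then take the box by its upright ear, lift it clear of the table and tip it so that all four piping nozzles in it slide together into the corner under the cut-out of the lid. Keep holding the box tipped like that for the cook to pick from: the program finishes with the box still held in the air, lid on; leave everything else on the table where it is.

Things in the scene. Friction and masses are not known exactly. Their poses are not given: they have to be found in the camera images.
- nozzle_box: Open-topped grey plastic box, outside 148 mm (its x) by 208 mm (its y), walls 60 mm high, 4 mm thick, floor 4 mm, smooth inside; about 0.4 kg with lid and nozzles, mass centre near the middle. Origin: centre of its underside, z up. Upright ear on its far long side (+x), fixed keeper bracket (52 mm wide, 70 mm high) over the rim of its right end (-y), sprung clip on its left end (+y).
- box_ear (a point): Where finger pads can pinch the ear, across the box's x: middle of its thickness, 92 mm above the box's underside. The ear is a flat plate 10 mm thick in x (74 to 84 mm from the box's origin), 64 mm wide in y, top at 110 mm; above the seated lid it stands free on both faces from 66 mm up. The box can be lifted by it with a firm grip (25 N or more). Axes as the box's.
- box_corner (a point): Inner corner of the box's floor that lies under the cut-out of the lid: the box's near right corner, at x -70, y -100, z 4 mm in the box's frame. Axes as the box's.
- clip_head (a point): Sprung clip on the box's left end, 36 mm wide in the box's x: this point is the inner edge of its catch (97.5 mm along the box's y, 66 mm up). Above the catch the head slopes up and outward to 84 mm height; a lid edge pushed down the slope drives the clip outward and it springs back over the lid. Leave the head itself free (do not press on it).
- lid: Clear lid 4 mm thick, 144 mm (x) by 206 mm (y), 55 g, its -x -y corner cut away (60 by 65 mm) for reaching in. Right end tucked under the keeper, left end riding on the clip's slope some 14 mm too high. Seated, its underside lies on the box's rim, 60 mm above the box's underside, parallel to the box. Origin: in its underside, over the box's origin when seated; axes as the box's.
- lid_press (a point): Centre of the raised thumb pad (48 by 24 mm, 2 mm high) on top of the lid, 78 mm from the lid's origin towards the clip (+y): the place to press straight down, with 7 to 15 N. 66 mm above the box's underside when the lid is seated, about 78 mm before.
- nozzle_0_mid (a point): Metal piping nozzle, a slim cone 50 mm long and 29 mm across its wide end, 14 g, lying loose in the box. This point lies on its axis, 20 mm from the wide end (about its centre of mass); z runs along the cone to the tip. From about 30 degrees of tilt it slides or rolls down the box's smooth floor.
- nozzle_1_mid (a point): Metal piping nozzle, a slim cone 46 mm long and 27 mm across its wide end, 14 g, lying loose in the box. This point lies on its axis, 20 mm from the wide end (about its centre of mass); z runs along the cone to the tip. From about 30 degrees of tilt it slides or rolls down the box's smooth floor.
- nozzle_2_mid (a point): Metal piping nozzle, a slim cone 50 mm long and 29 mm across its wide end, 14 g, lying loose in the box. This point lies on its axis, 20 mm from the wide end (about its centre of mass); z runs along the cone to the tip. From about 30 degrees of tilt it slides or rolls down the box's smooth floor.
- nozzle_3_mid (a point): Metal piping nozzle, a slim cone 44 mm long and 26 mm across its wide end, 14 g, lying loose in the box. This point lies on its axis, 20 mm from the wide end (about its centre of mass); z runs along the cone to the tip. From about 30 degrees of tilt it slides or rolls down the box's smooth floor.
- cake_board: Square cake board, 208 mm, 9 mm thick, on the left; not part of the job, stays where it is. Origin: centre of its underside.
- dial_timer: Kitchen timer, 64 mm across, 44 mm high, back left; not part of the job, stays where it is. Origin: centre of its underside.
- jam_jar: Jam jar with a spreader in it, 76 mm across, 157 mm high with the spreader, on the right; not part of the job, stays where it is. Origin: centre of its underside.
- ring_2: Steel ring mould 56 mm across, 50 mm high, behind the box; not part of the job, stays where it is. Origin: centre of its underside.

How it is judged:
By the outcome, as a careful person would: the job done as asked, in the order asked, and still so for the second after the job is handed in, while the arm keeps its last pose, push and grip.
It also fails if it takes over 45 s, if anything falls off the work surface, if the arm or the gripper's body presses on something with over 40 N, if the wrist force passes 120 N, or if a joint passes its speed limit or range.

ROBOT

A 6-joint arm with a two-finger parallel gripper is mounted at the origin on a cart in front of the work surface, level with it; the furniture and walls round the work are solid. World frame = base frame: x ahead of the robot, y to its left, z up, the work surface at z = 0. Lengths are in m, angles in rad, forces in N, time in s.
With the tool pointing down it reaches from about 0.3 to 0.825 m from the base axis. Payload 5.4 kg.
Tool frame: the origin (TCP) lies on the centre line of the jaws, within the pads' length; the fingertips stand arm.nose_length ahead of it and the grasp point (between the pads) lies 2 mm behind it (arm.nose_length is the distance from the TCP to the fingertips, in m); z points along the fingers, x is the direction in which the jaws open and shut, and the axes are right-handed (so a half turn about z gives the same grasp; the last joint's range is limited). The gripper opens to 92 mm and grips with 3 to 60 N. Pads are 20 mm wide; open, the fingers measure 128 mm over their backs; the gripper's body (75 mm by 189 mm) begins 69 mm behind the grasp point.
Start: joints at [1.015, 0.158, 1.597, -0, 1.386, -0.21], TCP at [0.195, 0.541, 0.232] pointing down, gripper open.
Joint ranges: [-2.91, 2.91], [-0.94, 2.29], [0.18, 2.7], [-1.29, 4.43], [0.17, 2.64], [-3, 3]. Speed limits (rad/s): [2.57, 2.57, 3.14, 3.14, 3.14, 3.14].

INTERFACE

Orientations are given as a unit quaternion [x, y, z, w].
In Python, from cell import arm, imaging gives the robot as it stands.
- The arm moves only by the tool step_arm, never from a script. Its argument "rows" is one flat list of numbers, 7 for each row, row after row: the opening, from 0 (shut) to 1 (fully open), then the shift along the tool's x, y, z in cm, then the turn, a rotation vector about the tool's x, y, z in degrees. In form: [jaw, dx, dy, dz, rx, ry, rz, jaw, dx, dy, dz, rx, ry, rz, ...]. A call has exactly 8 rows; each row is the pose to reach, as a shift and turn from the pose commanded when the call began, along the tool's axes at that moment; what a row does not reach only later rows make up. A row lasts 1/8 s, in which the tool goes at most 62.5 mm and 10.7 degrees, less where a joint would pass 70% of its speed; a pose out of reach is approached as far as the arm can. A call with a gripper value outside its range is refused whole. The fingers move at their own pace and stop on an object; "squeeze" is the grip in N (left out, the last holds). Time passes only in rows, so rows that repeat a pose let the fingers close, or fill a call up. It gives the time, the measured TCP pose, the force and the opening at its end, in the units of the state.
- arm.state(): the state, without advancing time (a new reading comes with each control period).
- imaging.capture(name): name is "side" or "top" or "wrist"; returns the picture (420x560x3 uint8, red, green, blue); there is no depth.
- imaging.get_calibration(name): a dict with "vfov" (degrees; the focal length in pixels is half the picture's height over the tangent of half this angle, whatever the lens; pixels are square), "cx", "cy" (the principal point, pixels), "pose" (4x4, takes a point from camera to world coordinates). Camera axes: x right, y up, looking along -z (the intrinsics and any distortion apply to the point x, -y, -z); pixel columns grow to the right and rows downward; lengths in m; the calibration is good to about 2 mm. A picture is of the moment at which its call begins: read the wrist's pose just before it. get_calibration takes no time and is no camera call; for the wrist camera it gives the pose at the moment of the call.
- arm.finish_job(): hands the job in, once; it reports no verdict.
The state is a dict: "t": time; "joint_positions": joint angles; "joint_velocities": joint speeds; "joint_torque": joint torques, N m; "position": TCP position; "tcp_rot": TCP orientation; "ft_force": force on the tool from outside, world axes, zero at the start; "wrist_torque": the same for the moment, N m; "finger_gap": finger opening in m.
Only numpy, scipy, OpenCV 4.12 (cv2) and the standard library are available. Lean on these libraries where they do the work, as an engineer would, in place of code of your own. Each camera call takes 0.05 s, during which the arm holds its last target.

## Working session

There is one attempt and no reset: what is moved stays moved. The work goes in short steps, Python scripts to look and compute and a tool call to move; the robot and the scene stay as the last step left them, time stands still between calls to the robot, and variables do not carry over. Pictures are saved under pics/ and viewed, and the job is handed in when it is done.

Besides the shell and the picture viewer there is one more tool, called after "Emit:" as name(argument=value, ...) on one line, values as JSON. step_arm: Moves the arm, as the interface text tells. Its arguments: {"type":"object","properties":{"rows":{"type":"array","items":{"type":"number"}},"squeeze":{"type":"number"}},"required":["rows"]}

```bash
ls; mkdir -p pics; python3 - <<'E'
from cell import arm, imaging
import cv2
print(arm.state(), arm.nose_length)
for n in ["side","top","wrist"]:
    c=imaging.get_calibration(n); print(n,c)
    cv2.imwrite(f"pics/{n}0.png",imaging.capture(n)[:,:,::-1])
E
```

```text
pics
{'t': 0.0, 'joint_positions': array([ 1.01490288e+00,  1.59040828e-01,  1.59822444e+00, -2.67656268e-05,
        1.38619002e+00, -2.10114038e-01]), 'joint_velocities': array([ 0.00035979,  0.00046376,  0.00121124,  0.00042578,  0.00296219,
       -0.00086763]), 'joint_torque': array([ 9.97930401e-04, -3.85556388e+01, -3.22117996e+01,  7.04998802e-02,
        3.77141917e-02, -1.30604744e-04]), 'position': array([0.19459985, 0.54043864, 0.23062741]), 'tcp_rot': array([ 8.18206652e-01,  5.74923479e-01, -8.51775358e-04,  3.76826286e-04]), 'ft_force': array([ 0.45698067, -0.24050723,  0.12111896]), 'wrist_torque': array([-0.03731582, -0.0045902 , -0.00917733]), 'finger_gap': 0.09189755777053442} 0.017
side {'vfov': 49.38049231516655, 'cx': 278.1439085723707, 'cy': 208.25447768427549, 'pose': array([[ 0.8613749 ,  0.19454125, -0.46924086, -0.0712839 ],
       [-0.50785417,  0.31010607, -0.80369047, -1.08413364],
       [-0.01083651,  0.93058472,  0.36591617,  0.59918385],
       [ 0.        ,  0.        ,  0.        ,  1.        ]])}
top {'vfov': 55.730689314370046, 'cx': 284.1220722010564, 'cy': 203.3584777015476, 'pose': array([[ 3.18512089e-03,  9.90125156e-01, -1.40150027e-01,
         4.60899425e-01],
       [-9.99994560e-01,  3.03357108e-03, -1.29495888e-03,
         8.46848448e-02],
       [-8.57016295e-04,  1.40153390e-01,  9.90129432e-01,
         1.13312581e+00],
       [ 0.00000000e+00,  0.00000000e+00,  0.00000000e+00,
         1.00000000e+00]])}
wrist {'vfov': 58.63244889254574, 'cx': 277.05736881154013, 'cy': 208.66990873772048, 'pose': array([[ 3.38958189e-01, -9.11848248e-01, -2.31603364e-01,
         1.29709588e-01],
       [ 9.40801421e-01,  3.28479326e-01,  8.36302555e-02,
         5.64423297e-01],
       [-1.81185345e-04, -2.46239933e-01,  9.69208885e-01,
         3.83044277e-01],
       [ 0.00000000e+00,  0.00000000e+00,  0.00000000e+00,
         1.00000000e+00]])}
```

View pics/side0.png

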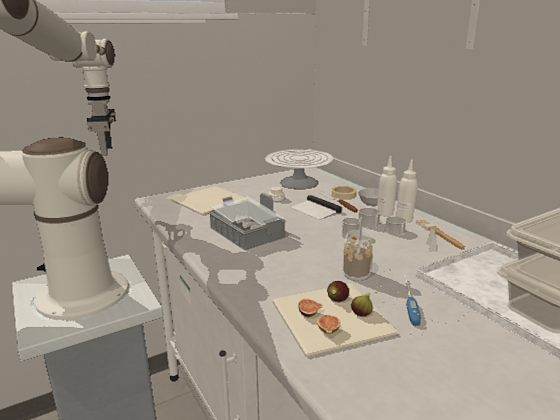

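View pics/top0.png

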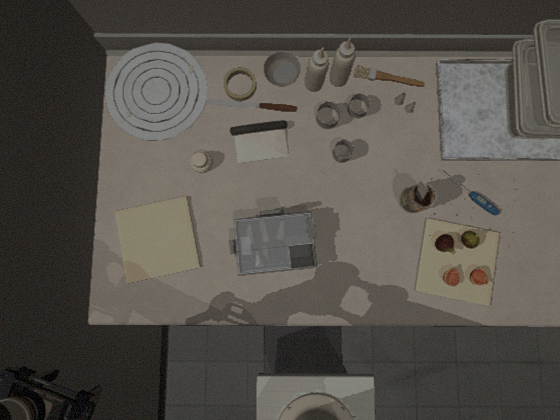

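View pics/wrist0.png

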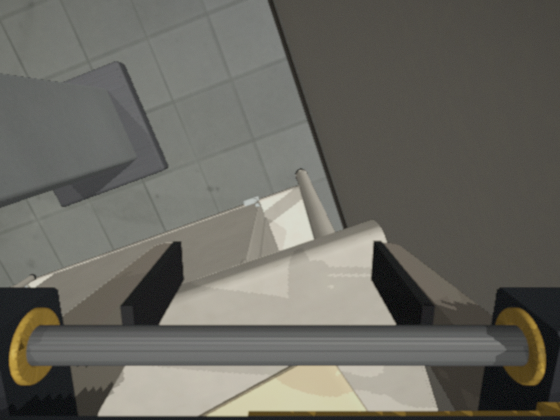

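```bash
cat > h.py <<'E'
import numpy as np, cv2
from cell import arm, imaging
from scipy.spatial.transform import Rotation as R
def f(c): return 210/np.tan(np.radians(c['vfov'])/2)
def unproj(c,u,v,z):
    P=c['pose']; d=P[:3,:3]@np.array([(u-c['cx'])/f(c),-(v-c['cy'])/f(c),-1]); o=P[:3,3]
    return o+d*(z-o[2])/d[2]
def proj(c,p):
    P=c['pose']; q=P[:3,:3].T@(np.atleast_2d(p)-P[:3,3]).T
    return np.stack([c['cx']+f(c)*q[0]/-q[2], c['cy']-f(c)*q[1]/-q[2]],1)
E
python3 - <<'E'
import cv2
a=cv2.imread('pics/top0.png')[195:290,215:335]; cv2.imwrite('pics/top0c.png',cv2.resize(a,None,fx=6,fy=6,interpolation=cv2.INTER_CUBIC))
a=cv2.imread('pics/side0.png')[180:255,195:300]; cv2.imwrite('pics/side0c.png',cv2.resize(a,None,fx=7,fy=7,interpolation=cv2.INTER_CUBIC))
E
```

```text
(no output)
```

View pics/top0c.png

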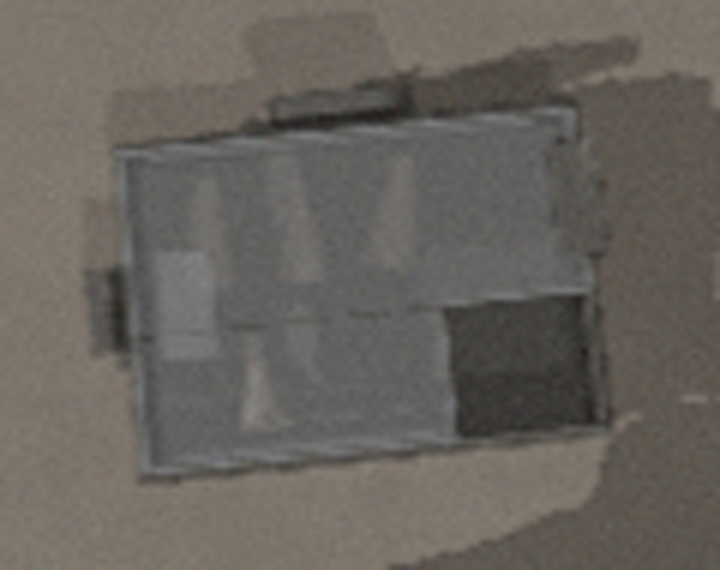

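View pics/side0c.png

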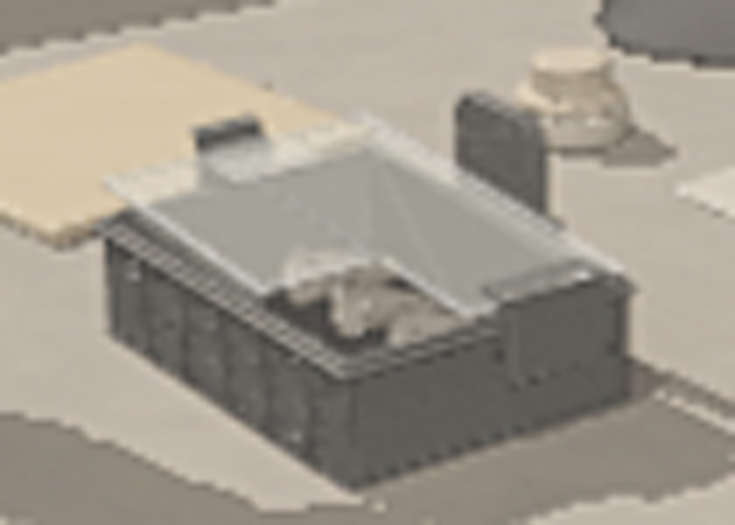

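```bash
cat > fit.py <<'E'
from h import *
from scipy.optimize import least_squares
T=imaging.get_calibration('top');S=imaging.get_calibration('side')
def p6(x,y): return (215+(x+.5)/6-.5,195+(y+.5)/6-.5)
def p7(x,y): return (195+(x+.5)/7-.5,180+(y+.5)/7-.5)
hx,hy=.074,.104
obs=[(T,(hx,hy,.06),p6(118,150)),(T,(-hx,-hy,.06),p6(608,428)),(T,(-hx,hy,.06),p6(143,475)),(T,(hx,-hy,.06),p6(575,105)),
(S,(-hx,-hy,.06),p7(345,372)),(S,(-hx,-hy,0),p7(360,487)),(S,(-hx,hy,.06),p7(105,230)),(S,(-hx,hy,0),p7(110,335)),(S,(hx,-hy,.06),p7(632,290)),(S,(hx,-hy,0),p7(628,400)),
(T,(.074,.032,.11),p6(272,122)),(T,(.084,-.032,.11),p6(410,78)),(T,(.084,.032,.11),p6(272,98)),(S,(.074,-.032,.11),p7(545,125)),(S,(.074,.032,.11),p7(457,95))]
def W(x,p):
    c,s=np.cos(x[2]),np.sin(x[2]); return np.array([x[0]+c*p[0]-s*p[1],x[1]+s*p[0]+c*p[1],p[2]])
def res(x): return np.concatenate([proj(c,W(x,p))[0]-o for c,p,o in obs])
r=least_squares(res,[.45,.1,0.1],loss='soft_l1'); x=r.x
print(x,np.degrees(x[2])); print(res(x).reshape(-1,2).round(1))
for n,p in dict(press=(0,.078,.078),ear=(.079,0,.092),clip=(0,.0975,.066),corner=(-.07,-.1,.004)).items(): print(n,W(x,p).round(4))
E
python3 fit.py
```

```text
[0.50734336 0.1091591  0.10646455] 6.099969374545472
[[ 0.3 -0.7]
 [ 1.1 -0.1]
 [ 0.9  0.2]
 [ 0.3 -1.1]
 [-0.3 -1.5]
 [-1.6  0.9]
 [-1.  -2.3]
 [-0.5 -0.2]
 [-0.3 -2.1]
 [ 0.4  0. ]
 [-0.1 -0.9]
 [ 1.1  0.1]
 [-0.4 -0.7]
 [-1.9 -0.4]
 [-0.9 -1.4]]
press [0.4991 0.1867 0.078 ]
ear [0.5859 0.1176 0.092 ]
clip [0.497  0.2061 0.066 ]
corner [0.4484 0.0023 0.004 ]
```

```bash
cat >> h.py <<'E'
BOX=np.array([0.5073,0.1092,0.1065])
def Wb(p,x=BOX):
    c,s=np.cos(x[2]),np.sin(x[2]); return np.array([x[0]+c*p[0]-s*p[1],x[1]+s*p[0]+c*p[1],p[2]])
def delta(pos,Rt,n=8):
    s=arm.state(); R0=R.from_quat(s['tcp_rot']); p=R0.inv().apply(np.array(pos)-s['position'])*100
    rv=(R0.inv()*Rt).as_rotvec(degrees=True)
    print('delta cm',p.round(2),'deg',rv.round(2),'|per row',(p/n).round(2),(rv/n).round(2))
def down(h): return R.from_matrix(np.array([[np.cos(h),np.sin(h),0],[np.sin(h),-np.cos(h),0],[0,0,-1]]))
E
python3 -c "
from h import *
p=Wb((0,.078,.15));print(p);delta(p,down(.1065))"
```

```text
[0.49900869 0.18675807 0.15      ]
delta cm [-22.96  40.63   8.11] deg [3.000e-02 8.000e-02 6.409e+01] |per row [-2.87  5.08  1.01] [0.   0.01 8.01]
```

Emit:
step_arm(rows=[0, -2.9, 5.1, 1, 0, 0, 8, 0, -5.7, 10.2, 2, 0, 0, 16, 0, -8.6, 15.2, 3, 0, 0, 24, 0, -11.5, 20.3, 4, 0, 0, 32, 0, -14.4, 25.4, 5, 0, 0, 40, 0, -17.2, 30.5, 6, 0, 0, 48, 0, -20.1, 35.6, 7, 0, 0, 56, 0, -22.96, 40.63, 8.1, 0, 0, 64.1], squeeze=20)

```text
t: 1.15
position: [0.5003, 0.1856, 0.1502]
tcp_rot: [0.999, 0.051, 0.0, -0.0]
ft_force: [0.0, 0.3, 0.4]
finger_gap: 0.0143
```

```bash
python3 - <<'E'
from h import *
s=arm.state();print(s['t'],s['position'],s['finger_gap'],s['ft_force'],s['joint_positions'].round(3))
delta(Wb((0,.078,.15)),down(.1065))
for n in ["wrist","top"]:
    cv2.imwrite(f"pics/{n}1.png",imaging.capture(n)[:,:,::-1])
a=cv2.imread('pics/top1.png')[195:290,215:335]; cv2.imwrite('pics/top1c.png',cv2.resize(a,None,fx=6,fy=6,interpolation=cv2.INTER_CUBIC))
E
```

```text
1.15 [0.50031931 0.18555518 0.15024396] 0.014305424239748274 [0.0195184  0.34124904 0.3861012 ] [0.128 0.129 1.796 0.    1.216 0.027]
delta cm [-0.12 -0.13  0.02] deg [-0.01 -0.01 -0.3 ] |per row [-0.01 -0.02  0.  ] [-0.   -0.   -0.04]
```

View pics/wrist1.png

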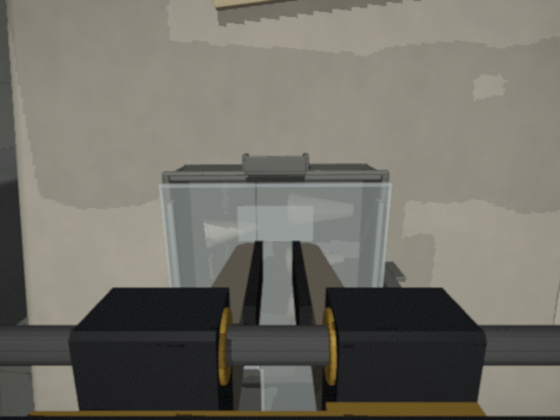

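View pics/top1c.png

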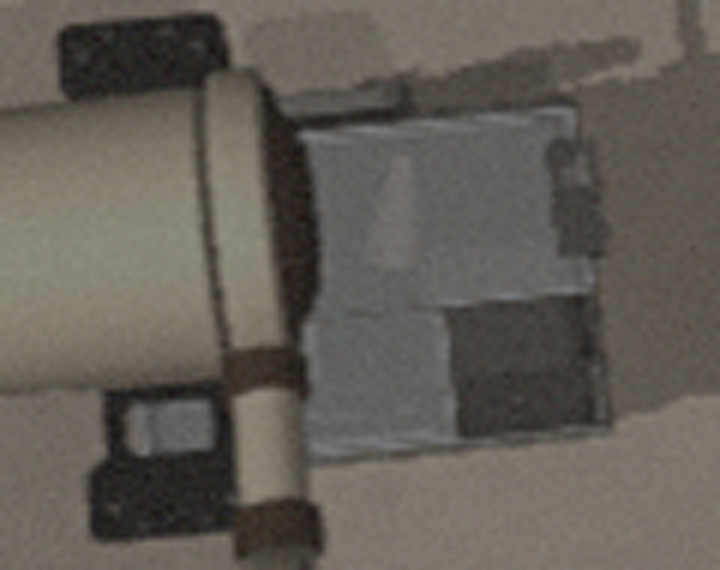

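The wrist view shows the thumb pad centred near (275,224), the clip head near (276,163) and the clip-end lid corners near (163,184) and (390,184). I'll check the pad position with it.

```bash
python3 - <<'E'
from h import *
a=cv2.imread('pics/wrist1.png')[140:280,150:400]; cv2.imwrite('pics/w1c.png',cv2.resize(a,None,fx=3,fy=3,interpolation=cv2.INTER_CUBIC))
c=imaging.get_calibration('wrist')
print(c['pose'].round(3))
print(unproj(c,275,224,.079),Wb((0,.078,.079)))
print('lid corners',unproj(c,163,184,.078),unproj(c,390,184,.078),Wb((-.072,.103,.078)),Wb((.072,.103,.078)))
print('clip top',unproj(c,245,157,.084),unproj(c,308,157,.084),Wb((-.018,.104,.084)),Wb((.018,.104,.084)))
E
```

```text
[[ 0.995 -0.095 -0.024  0.495]
 [ 0.098  0.964  0.246  0.252]
 [-0.    -0.247  0.969  0.302]
 [ 0.     0.     0.     1.   ]]
[0.49986598 0.1860483  0.079     ] [0.49900869 0.18675807 0.079     ]
lid corners [0.42980611 0.20424492 0.078     ] [0.56685625 0.21780677 0.078     ] [0.42475916 0.20396291 0.078     ] [0.56794329 0.21926994 0.078     ]
clip top [0.47850297 0.22615092 0.084     ] [0.51486095 0.22974777 0.084     ] [0.47834691 0.21069738 0.084     ] [0.51414294 0.21452414 0.084     ]
```

View pics/w1c.png

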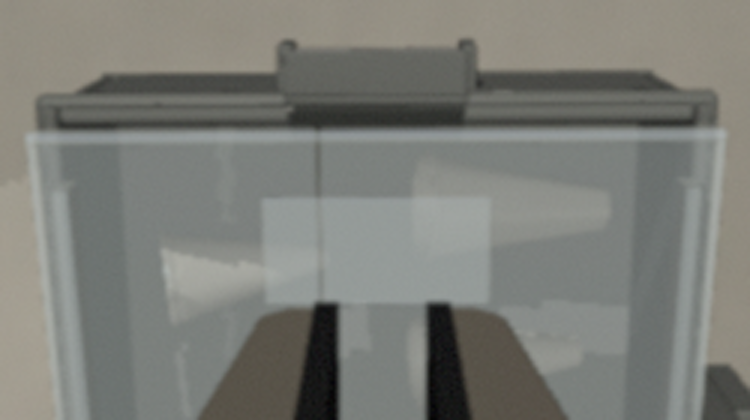

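Emit:
step_arm(rows=[0, -0.02, -0.02, 1.2, 0, 0, 0, 0, -0.02, -0.02, 2.4, 0, 0, 0, 0, -0.02, -0.02, 3.4, 0, 0, 0, 0, -0.02, -0.02, 4.2, 0, 0, 0, 0, -0.02, -0.02, 4.7, 0, 0, 0, 0, -0.02, -0.02, 4.9, 0, 0, 0, 0, -0.02, -0.02, 5.1, 0, 0, 0, 0, -0.02, -0.02, 5.2, 0, 0, 0])

```text
t: 2.25
position: [0.4993, 0.1874, 0.0987]
tcp_rot: [0.999, 0.053, 0.0, -0.0]
ft_force: [-1.2, 0.9, 0.3]
finger_gap: 0.0002
```

Emit:
step_arm(rows=[0, 0, 0, 0.12, 0, 0, 0, 0, 0, 0, 0.24, 0, 0, 0, 0, 0, 0, 0.36, 0, 0, 0, 0, 0, 0, 0.48, 0, 0, 0, 0, 0, 0, 0.6, 0, 0, 0, 0, 0, 0, 0.7, 0, 0, 0, 0, 0, 0, 0.8, 0, 0, 0, 0, 0, 0, 0.8, 0, 0, 0])

```text
t: 3.25
position: [0.4996, 0.1877, 0.0912]
tcp_rot: [0.999, 0.053, 0.001, -0.0]
ft_force: [-0.7, 0.1, 5.4]
finger_gap: 0.0001
```

Emit:
step_arm(rows=[0, 0, 0, 0.1, 0, 0, 0, 0, 0, 0, 0.2, 0, 0, 0, 0, 0, 0, 0.3, 0, 0, 0, 0, 0, 0, 0.4, 0, 0, 0, 0, 0, 0, 0.5, 0, 0, 0, 0, 0, 0, 0.6, 0, 0, 0, 0, 0, 0, 0.7, 0, 0, 0, 0, 0, 0, 0.7, 0, 0, 0])

```text
t: 4.25
position: [0.4991, 0.1874, 0.0835]
tcp_rot: [0.999, 0.053, -0.0, 0.0]
ft_force: [-0.5, -0.1, -0.4]
finger_gap: 0.0009
```

Emit:
step_arm(rows=[0, 0, 0, 0.05, 0, 0, 0, 0, 0, 0, 0.1, 0, 0, 0, 0, 0, 0, 0.15, 0, 0, 0, 0, 0, 0, 0.2, 0, 0, 0, 0, 0, 0, 0.2, 0, 0, 0, 0, 0, 0, 0.2, 0, 0, 0, 0, 0, 0, 0.2, 0, 0, 0, 0, 0, 0, 0.2, 0, 0, 0])

```text
t: 5.25
position: [0.4999, 0.1876, 0.0833]
tcp_rot: [0.999, 0.053, 0.001, -0.0]
ft_force: [-4.5, -0.5, 11.2]
finger_gap: 0.0
```

```bash
python3 -c "
from h import *
s=arm.state();print(s['position'],s['ft_force'])
cv2.imwrite('pics/s2.png',cv2.resize(imaging.capture('side')[180:255,195:300,::-1],None,fx=7,fy=7,interpolation=cv2.INTER_CUBIC))
cv2.imwrite('pics/w2.png',cv2.resize(imaging.capture('wrist')[100:300,130:420,::-1],None,fx=2.7,fy=2.7,interpolation=cv2.INTER_CUBIC))"
```

```text
[0.49985579 0.18757564 0.08334129] [-4.49680442 -0.54045642 11.19342625]
```

View pics/s2.png

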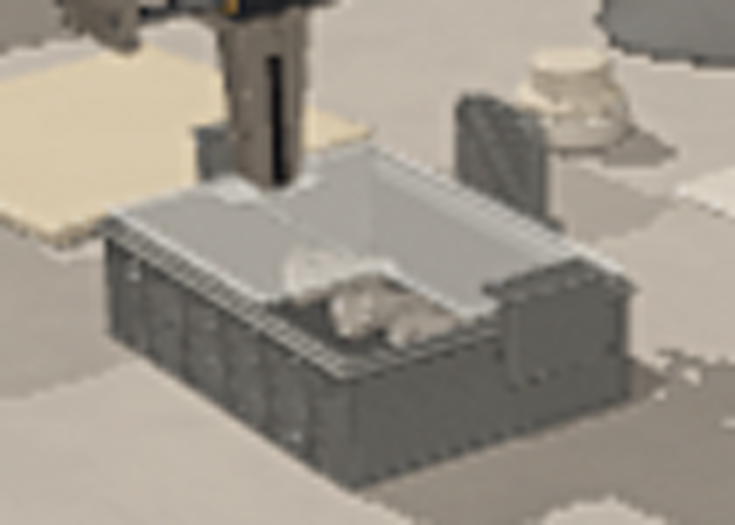

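View pics/w2.png

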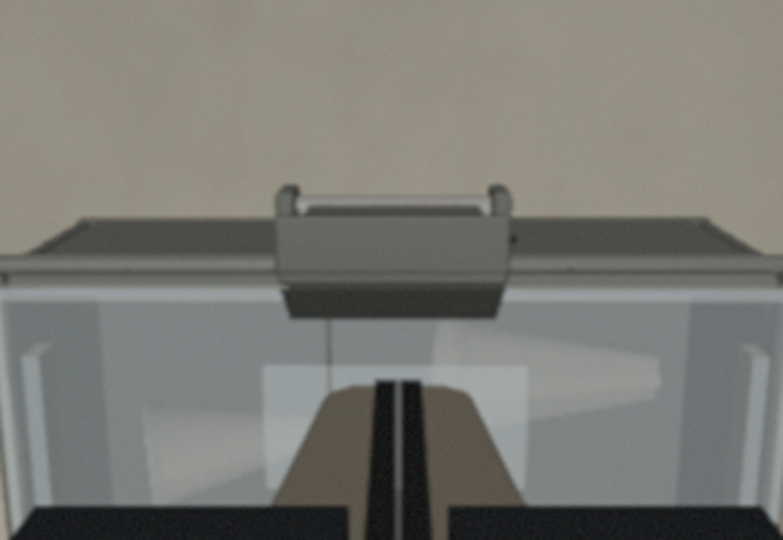

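Emit:
step_arm(rows=[0, 0, 0, -0.3, 0, 0, 0, 0, 0, 0, -1.5, 0, 0, 0, 0, 0, 0, -3.5, 0, 0, 0, 0, 0, 0, -5.5, 0, 0, 0, 0, 0, 0, -7, 0, 0, 0, 0.3, 0, 0, -8, 0, 0, 0, 0.55, 0, 0, -8, 0, 0, 0, 0.55, 0, 0, -8, 0, 0, 0])

```text
t: 6.35
position: [0.4986, 0.1873, 0.1609]
tcp_rot: [0.999, 0.053, -0.001, 0.0]
ft_force: [-0.1, 0.1, -0.2]
finger_gap: 0.0284
```

```bash
python3 -c "
from h import *
s=arm.state();print(s['position'],s['ft_force'],s['finger_gap'])
cv2.imwrite('pics/w3.png',imaging.capture('wrist')[:,:,::-1])
delta(Wb((.079,0,.16)),down(.1065))"
```

```text
[0.49863147 0.18732156 0.16087445] [-0.07651674  0.13211259 -0.21807383] 0.02838200758824604
delta cm [7.94 7.86 0.06] deg [ 0.    0.09 -0.01] |per row [0.99 0.98 0.01] [ 0.    0.01 -0.  ]
```

View pics/w3.png

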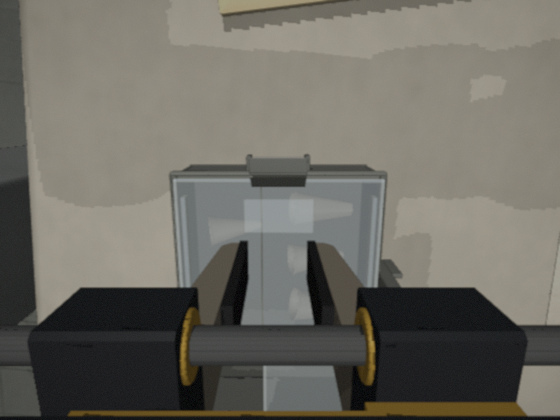

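Emit:
step_arm(rows=[0.55, 1.3, 1.3, 0, 0, 0, 0, 0.55, 2.6, 2.6, 0, 0, 0, 0, 0.55, 4, 3.9, 0, 0, 0, 0, 0.55, 5.3, 5.2, 0, 0, 0, 0, 0.55, 6.6, 6.6, 0, 0, 0, 0, 0.55, 7.5, 7.4, 0, 0, 0, 0, 0.55, 7.94, 7.86, 0, 0, 0, 0, 0.55, 7.94, 7.86, 0, 0, 0, 0])

```text
t: 7.4
position: [0.5865, 0.1176, 0.1615]
tcp_rot: [0.999, 0.053, -0.0, -0.0]
ft_force: [-0.0, 0.9, -0.6]
finger_gap: 0.0508
```

```bash
python3 -c "
from h import *
s=arm.state();print(s['position'],s['ft_force'],s['finger_gap'])
cv2.imwrite('pics/w4.png',imaging.capture('wrist')[:,:,::-1])
cv2.imwrite('pics/s4.png',cv2.resize(imaging.capture('side')[160:255,195:310,::-1],None,fx=6,fy=6,interpolation=cv2.INTER_CUBIC))
c=imaging.get_calibration('wrist')
for x in(.074,.084):
  for y in (.032,-.032): print(proj(c,Wb((x,y,.11))))
delta(Wb((.079,0,.089)),down(.1065))"
```

```text
[0.58649308 0.11757446 0.16154519] [-0.03979249  0.86302529 -0.55981977] 0.05077892336394616
[[267.45476668 184.46226242]]
[[268.11551993 290.42408614]]
[[285.53148262 184.4641435 ]]
[[284.91800522 290.42455032]]
delta cm [-0.02  0.04  7.25] deg [-0.01  0.02  0.01] |per row [-0.    0.01  0.91] [-0.  0.  0.]
```

View pics/w4.png

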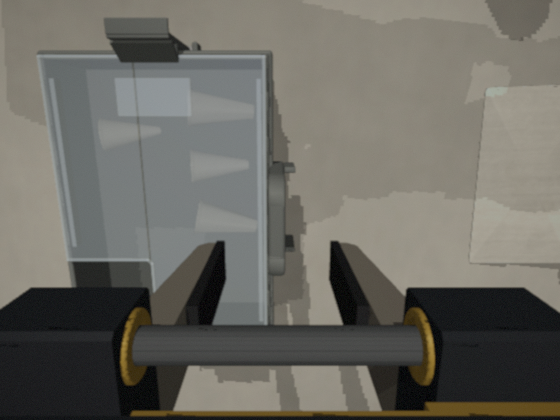

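View pics/s4.png

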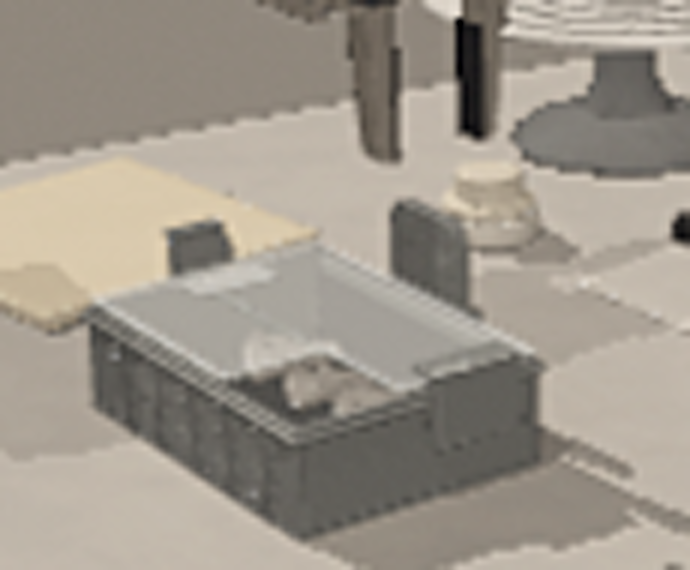

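```bash
python3 -c "
from h import *
c=imaging.get_calibration('wrist')
a=cv2.imread('pics/w4.png')
for p in [(.074,.104,.06),(-.074,.104,.06),(.0,.078,.066),(-.012,-.038,.064),(.074,.032,.11),(.084,.032,.11),(.084,-.032,.11),(.074,-.032,.11),(.084,.032,.06),(.084,-.032,.06),(-.018,.104,.084),(.018,.104,.084)]:
  u=proj(c,Wb(p))[0];print(p,u.round()); cv2.circle(a,tuple(int(round(k)) for k in u),2,(0,0,255),-1)
cv2.imwrite('pics/w4m.png',cv2.resize(a[0:330,20:320],None,fx=1.8,fy=1.8))
"
```

```text
(0.074, 0.104, 0.06) [269.  58.]
(-0.074, 0.104, 0.06) [36. 58.]
(0.0, 0.078, 0.066) [153. 101.]
(-0.012, -0.038, 0.064) [150. 269.]
(0.074, 0.032, 0.11) [267. 184.]
(0.084, 0.032, 0.11) [286. 184.]
(0.084, -0.032, 0.11) [285. 290.]
(0.074, -0.032, 0.11) [268. 290.]
(0.084, 0.032, 0.06) [284. 171.]
(0.084, -0.032, 0.06) [283. 259.]
(-0.018, 0.104, 0.084) [107.  52.]
(0.018, 0.104, 0.084) [170.  52.]
```

View pics/w4m.png

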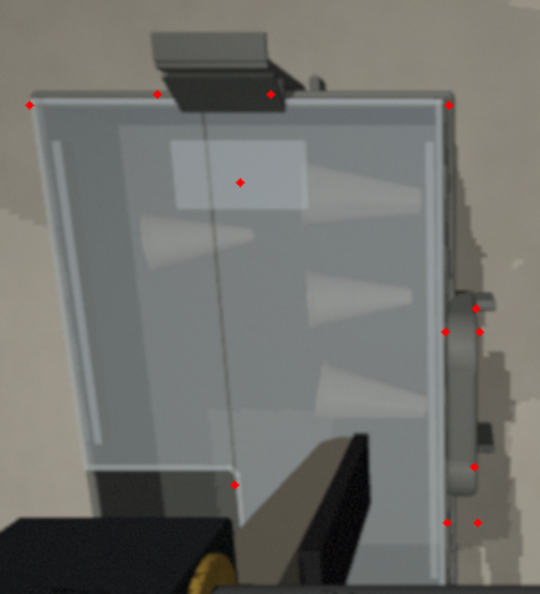

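The ear's thickness spans columns 268–285, exactly as predicted. Along its width it appears about 5 mm further towards +y, so I'll shift that way and descend.

Emit:
step_arm(rows=[0.55, 0, -0.3, 1, 0, 0, 0, 0.55, 0, -0.5, 2.2, 0, 0, 0, 0.55, 0, -0.5, 3.4, 0, 0, 0, 0.55, 0, -0.5, 4.6, 0, 0, 0, 0.55, 0, -0.5, 5.6, 0, 0, 0, 0.55, 0, -0.5, 6.5, 0, 0, 0, 0.55, 0, -0.5, 7.2, 0, 0, 0, 0.55, 0, -0.5, 7.25, 0, 0, 0])

```text
t: 8.5
position: [0.5855, 0.1226, 0.0885]
tcp_rot: [0.999, 0.053, -0.0, -0.0]
ft_force: [-0.8, 0.1, -0.7]
finger_gap: 0.0506
```

```bash
python3 -c "
from h import *
s=arm.state();print(s['position'],s['ft_force'],s['finger_gap'],s['joint_positions'])
cv2.imwrite('pics/w5.png',imaging.capture('wrist')[:,:,::-1])
cv2.imwrite('pics/s5.png',cv2.resize(imaging.capture('side')[160:255,195:310,::-1],None,fx=6,fy=6,interpolation=cv2.INTER_CUBIC))"
```

```text
[0.58553009 0.12261761 0.08850007] [-0.80796762  0.09807248 -0.65324959] 0.05060877229090049 [ 4.62583502e-03  3.64256552e-01  1.64774999e+00  2.80630726e-05
  1.13054596e+00 -1.01588937e-01]
```

View pics/w5.png

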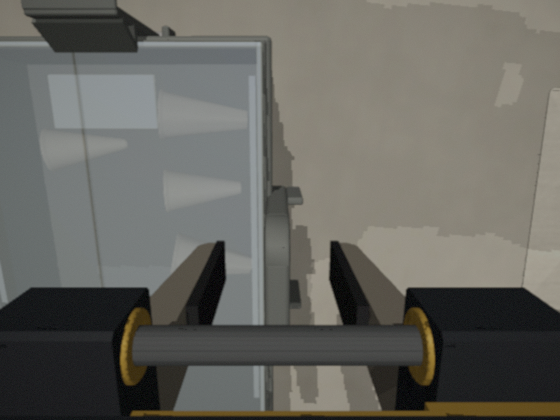

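View pics/s5.png

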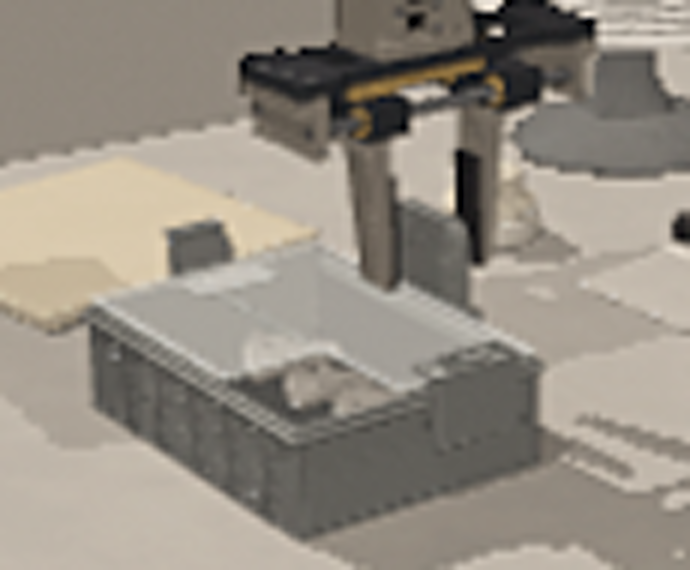

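Emit:
step_arm(rows=[0, 0, 0, 0, 0, 0, 0, 0, 0, 0, 0, 0, 0, 0, 0, 0, 0, 0, 0, 0, 0, 0, 0, 0, 0, 0, 0, 0, 0, 0, 0, 0, 0, 0, 0, 0, 0, 0, 0, 0, 0, 0, 0, 0, 0, 0, 0, 0, 0, 0, 0, 0, 0, 0, 0, 0], squeeze=55)

```text
t: 9.6
position: [0.5858, 0.1226, 0.0891]
tcp_rot: [0.999, 0.053, -0.0, 0.0]
ft_force: [0.1, -1.2, 1.4]
finger_gap: 0.01
```

Emit:
step_arm(rows=[0, 0, 0, -0.5, 0, 0, 0, 0, 0, 0, -1.2, 0, 0, 0, 0, 0, 0, -2.2, 0, 0, 0, 0, 0, 0, -3.4, 0, 0, 0, 0, 0, 0, -4.6, 0, 0, 0, 0, 0, 0, -5.6, 0, 0, 0, 0, 0, 0, -6.3, 0, 0, 0, 0, 0, 0, -6.5, 0, 0, 0])

```text
t: 10.6
position: [0.5861, 0.1226, 0.1547]
tcp_rot: [0.999, 0.053, 0.0, 0.0]
ft_force: [-0.6, -0.2, -4.0]
finger_gap: 0.0099
```

```bash
python3 -c "
from h import *
s=arm.state();print(s['position'],s['ft_force'],s['wrist_torque'],s['finger_gap'])
cv2.imwrite('pics/s6.png',cv2.resize(imaging.capture('side')[130:255,185:310,::-1],None,fx=4.5,fy=4.5,interpolation=cv2.INTER_CUBIC))"
```

```text
[0.58609515 0.12264976 0.15467853] [-0.64833773 -0.18641613 -4.0048666 ] [-0.02766045 -0.27846216 -0.07074618] 0.009930248664933397
```

View pics/s6.png

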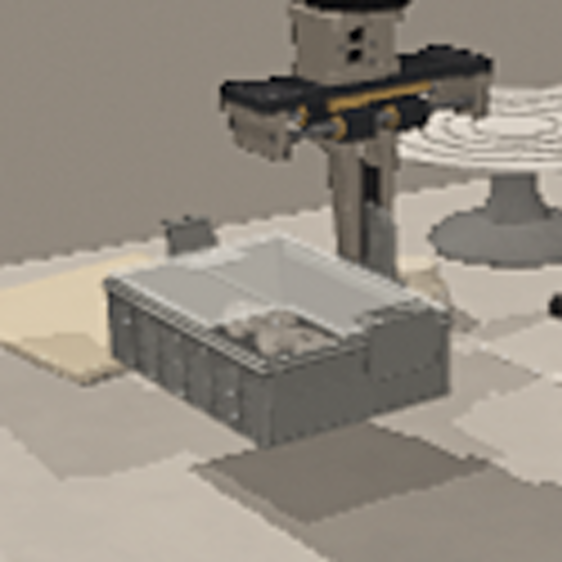

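Emit:
step_arm(rows=[0, -0.3, 0, -1, 0, 0, 0, 0, -1.2, 0, -3, 0, 0, 0, 0, -2.7, 0, -6, 0, 0, 0, 0, -4.3, 0, -9.5, 0, 0, 0, 0, -6, 0, -13, 0, 0, 0, 0, -7.2, 0, -16, 0, 0, 0, 0, -7.9, 0, -17.8, 0, 0, 0, 0, -8, 0, -18, 0, 0, 0])

```text
t: 11.65
position: [0.5066, 0.1141, 0.3353]
tcp_rot: [0.999, 0.053, 0.001, 0.0]
ft_force: [-0.6, -0.6, -3.9]
finger_gap: 0.0099
```

```bash
python3 -c "
from h import *
s=arm.state();print(s['position'],s['ft_force'],s['finger_gap'],s['joint_positions'].round(3))
B=R.from_euler('z',.1065)
for a,b in ((1,1),):
  for th in (45,):
    ax=np.array([a,-b,0])/np.hypot(a,b)
    Rt=B*R.from_rotvec(np.radians(th)*ax)*B.inv()*down(.1065)
    delta(s['position'],Rt)
"
```

```text
[0.50661315 0.11414285 0.33531937] [-0.55567551 -0.57854069 -3.88828928] 0.009910632452203099 [-0.011 -0.039  1.601  0.     1.577 -0.118]
delta cm [0. 0. 0.] deg [3.184e+01 3.168e+01 3.000e-02] |per row [0. 0. 0.] [3.98 3.96 0.  ]
```

Emit:
step_arm(rows=[0, 0, 0, 0, 2, 0, 0, 0, 0, 0, 0, 7, 0, 0, 0, 0, 0, 0, 13, 0, 0, 0, 0, 0, 0, 20, 0, 0, 0, 0, 0, 0, 27, 0, 0, 0, 0, 0, 0, 33, 0, 0, 0, 0, 0, 0, 38, 0, 0, 0, 0, 0, 0, 40, 0, 0])

```text
t: 12.65
position: [0.5062, 0.1131, 0.3321]
tcp_rot: [0.938, 0.048, -0.019, -0.343]
ft_force: [0.5, -0.2, -4.3]
finger_gap: 0.0092
```

```bash
cat > look.py <<'E'
from h import *
import sys
k=sys.argv[1]
s=arm.state();print(s['t'],s['position'],s['ft_force'],s['wrist_torque'],s['finger_gap'],s['joint_positions'].round(3))
Rb=R.from_quat(s['tcp_rot'])*down(0.).inv()
print('down in box frame',(Rb.inv().apply([0,0,-1])).round(3))
a=imaging.capture('side')[60:260,160:380,::-1]; b=imaging.capture('top')[150:330,180:380,::-1]
a=cv2.resize(a,(660,600),interpolation=cv2.INTER_CUBIC);b=cv2.resize(b,(660,594),interpolation=cv2.INTER_CUBIC)
cv2.imwrite(f'pics/s{k}.png',a);cv2.imwrite(f'pics/t{k}.png',b)
cv2.imwrite(f'pics/w{k}.png',imaging.capture('wrist')[:,:,::-1])
E
python3 look.py 7
```

```text
12.65 [0.50623608 0.11308313 0.33208365] [ 0.45163076 -0.18818903 -4.27068196] [-0.8278578  -0.22242822 -0.00218347] 0.009222895999562317 [-0.382  0.032  1.676  0.619  1.768 -0.465]
down in box frame [ 0.003 -0.645 -0.764]
```

View pics/s7.png

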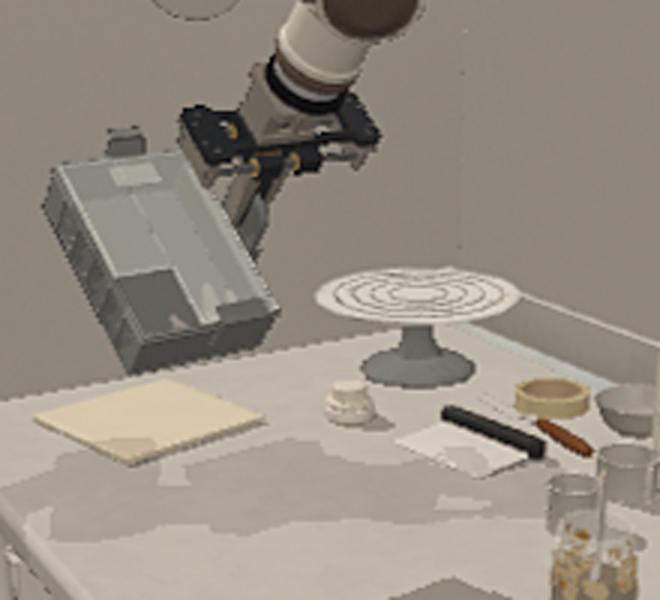

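View pics/w7.png

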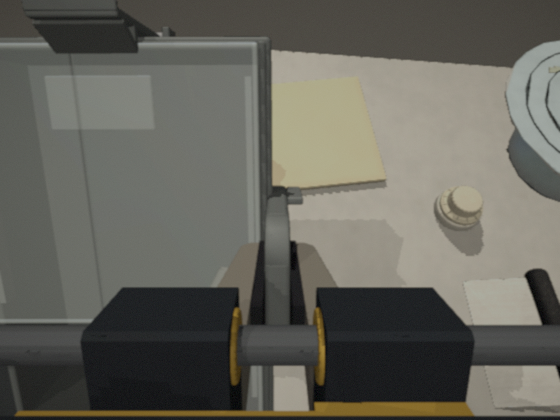

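View pics/t7.png

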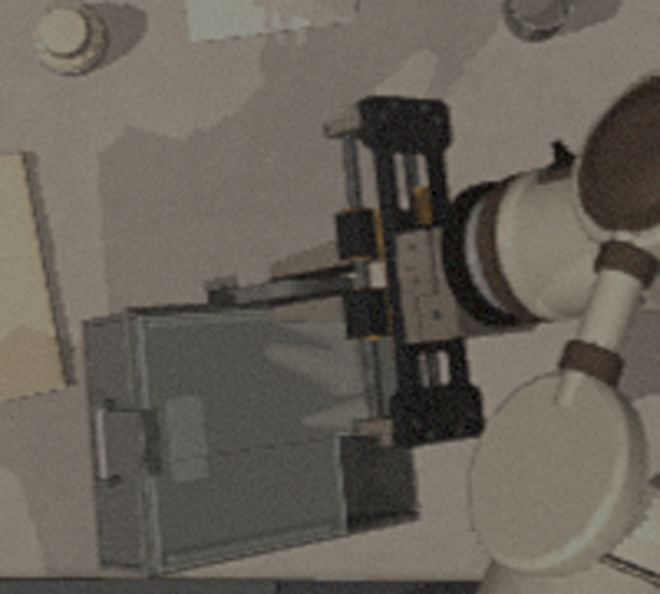

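```bash
cat > tilt.py <<'E'
from h import *
import sys
d=np.array([float(v) for v in sys.argv[1:4]]); d/=np.linalg.norm(d)
s=arm.state(); Rt=R.from_quat(s['tcp_rot']); off=down(0.)   # Rb=Rt*off^-1
Rb=Rt*off.inv(); c=Rb.inv().apply([0,0,-1])
ax=np.cross(c,d); th=np.arcsin(np.linalg.norm(ax)); q=R.from_rotvec(ax/np.linalg.norm(ax)*th) # q c = d
Rn=Rb*q.inv()
print(d.round(3),Rn.inv().apply([0,0,-1]).round(3)); delta(s['position'],Rn*off)
for k,p in dict(corner=(-.074,-.104,0),clip=(0,.11,.08),ear=(.084,0,.0),nx=(-.074,.104,0)).items():
    print(k,(s['position']+Rn.apply(np.array(p)-np.array([.079,.005,.09]))).round(3))
E
python3 tilt.py -.58 -.5 -.643
```

```text
[-0.58  -0.5   -0.643] [-0.58  -0.5   -0.643]
delta cm [0. 0. 0.] deg [ -1.84  27.22 -22.82] |per row [0. 0. 0.] [-0.23  3.4  -2.85]
corner [0.466 0.078 0.132]
clip [0.399 0.191 0.334]
ear [0.547 0.17  0.276]
nx [0.373 0.232 0.236]
```

Emit:
step_arm(rows=[0, 0, 0, 0, -0.1, 1.4, -1.1, 0, 0, 0, 0, -0.3, 4.8, -4, 0, 0, 0, 0, -0.6, 9, -7.5, 0, 0, 0, 0, -0.9, 13.6, -11.4, 0, 0, 0, 0, -1.2, 18.2, -15.2, 0, 0, 0, 0, -1.5, 22.4, -18.8, 0, 0, 0, 0, -1.8, 26, -21.8, 0, 0, 0, 0, -1.8, 27.2, -22.8])

```text
t: 13.8
position: [0.5056, 0.1147, 0.3341]
tcp_rot: [0.893, 0.152, 0.27, -0.325]
ft_force: [-0.4, 0.0, -4.2]
finger_gap: 0.0098
```

```bash
python3 look.py 8
```

```text
13.8 [0.5055697 0.114673  0.3340847] [-0.43566557  0.03593305 -4.16719525] [-0.87646332  0.33095066  0.01720239] 0.009767126112082837 [-0.528 -0.327  2.065  0.88   1.467 -0.993]
down in box frame [-0.582 -0.499 -0.642]
```

View pics/s8.png

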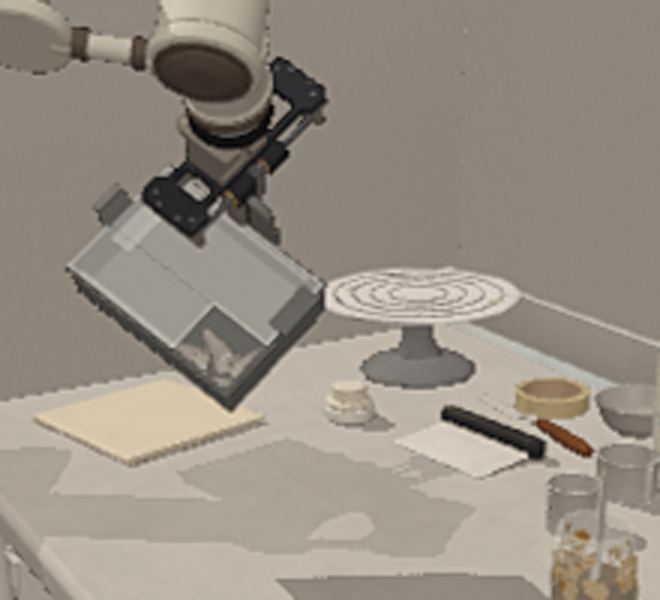

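View pics/w8.png

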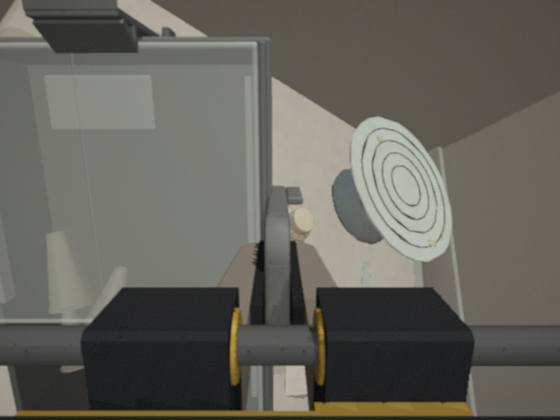

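View pics/t8.png

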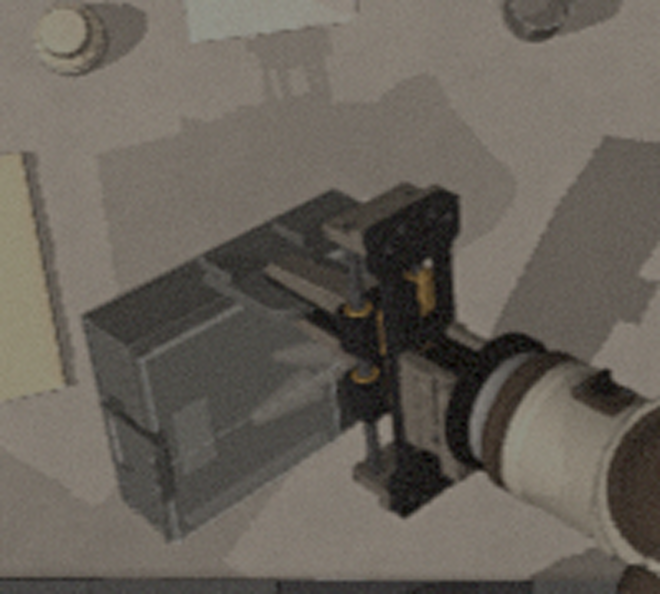

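```bash
cat > zoom.py <<'E'
from h import *
import sys
s=arm.state(); c=imaging.get_calibration('side')
a=imaging.capture('side')[:,:,::-1].copy()
Rb=R.from_quat(s['tcp_rot'])*down(0.).inv()
pt=lambda p: proj(c,s['position']+Rb.apply(np.array(p)-np.array([.079,.0,.09])))[0]
u0=pt((-.03,-.05,.03)); x0,y0=int(u0[0]-45),int(u0[1]-38)
z=8; A=cv2.resize(a[y0:y0+72,x0:x0+95],None,fx=z,fy=z,interpolation=cv2.INTER_CUBIC)
cv2.imwrite(f'pics/z{sys.argv[1]}a.png',A)
B=A.copy()
F=[(-.07,-.1,.004),(.07,-.1,.004),(.07,.1,.004),(-.07,.1,.004)]
G=[(-.074,-.104,.06),(.074,-.104,.06),(.074,.104,.06),(-.074,.104,.06)]
for L,col in((F,(0,0,255)),(G,(0,255,0))):
    q=np.array([[(pt(p)-[x0,y0]+.5)*z] for p in L],int); cv2.polylines(B,[q],True,col,1)
q=np.array([[(pt(p)-[x0,y0]+.5)*z] for p in [(-.02,-.1,.004),(-.02,-.05,.004),(-.07,-.05,.004)]],int); cv2.polylines(B,[q],False,(0,255,255),1)
cv2.imwrite(f'pics/z{sys.argv[1]}b.png',B)
E
python3 zoom.py 8
```

```text
(no output)
```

View pics/z8a.png

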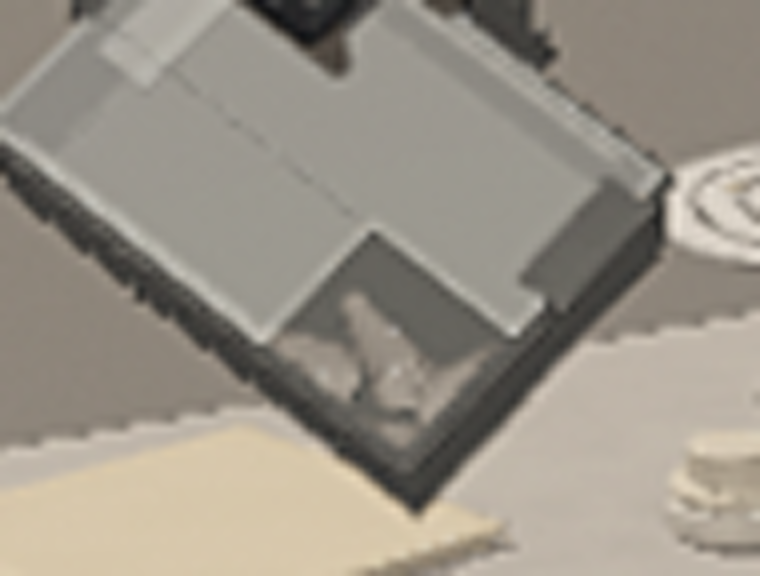

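View pics/z8b.png

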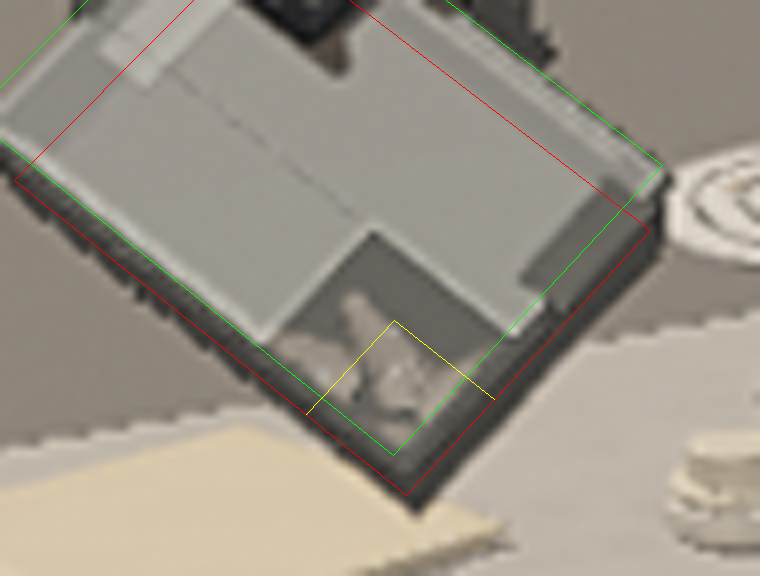

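```bash
python3 tilt.py -.42 -.66 -.62
```

```text
[-0.421 -0.661 -0.621] [-0.421 -0.661 -0.621]
delta cm [0. 0. 0.] deg [ 6.6  -5.2  10.01] |per row [0. 0. 0.] [ 0.83 -0.65  1.25]
corner [0.427 0.102 0.142]
clip [0.402 0.189 0.364]
ear [0.536 0.178 0.277]
nx [0.358 0.242 0.28 ]
```

Now a gentle pack: lean more to −y, with small shakes, then come back to the middle.

Emit:
step_arm(rows=[0, 0, 0, 0, 2, -1.6, 3, 0, 0, 0, 0, 5, -4, 7.5, 0, 0, 0, 0, 6.6, -5.2, 10, 0, 0, 0.4, 0, 6.6, -5.2, 10, 0, 0, -0.4, 0, 6.6, -5.2, 10, 0, 0, 0.4, 0, 6.6, -5.2, 10, 0, 0, -0.4, 0, 6.6, -5.2, 10, 0, 0, 0, 0, 6.6, -5.2, 10])

```text
t: 15.0
position: [0.5062, 0.1145, 0.3346]
tcp_rot: [0.894, 0.104, 0.191, -0.392]
ft_force: [-0.3, -0.5, -4.5]
finger_gap: 0.0098
```

```bash
python3 zoom.py 9; python3 tilt.py -.55 -.53 -.645
```

```text
[-0.55  -0.53  -0.645] [-0.55  -0.53  -0.645]
delta cm [0. 0. 0.] deg [-5.59  4.01 -8.06] |per row [0. 0. 0.] [-0.7   0.5  -1.01]
corner [0.458 0.082 0.134]
clip [0.4   0.191 0.34 ]
ear [0.545 0.171 0.276]
nx [0.369 0.234 0.244]
```

View pics/z9a.png

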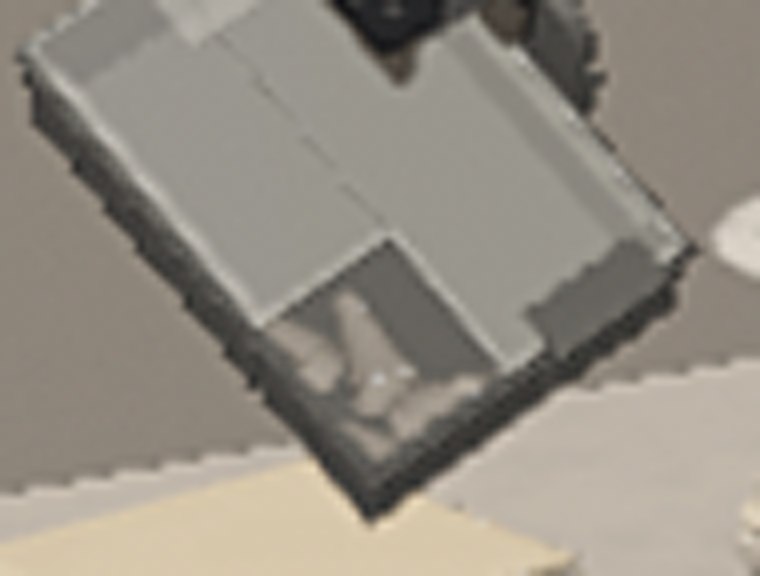

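All four nozzles now show in the cut-out: at (300,355), (365,350), (435,400) and (365,435). One more firmer shake while returning towards the balanced tilt.

Emit:
step_arm(rows=[0, 0.8, 0, 0, -1, 0.8, -1.6, 0, -0.8, 0, 0, -2, 1.5, -3, 0, 0.8, 0.8, 0, -3, 2, -4, 0, -0.8, -0.8, 0, -3, 2, -4, 0, 0.8, 0.8, 0, -3, 2, -4, 0, -0.4, -0.4, 0, -3, 2, -4, 0, 0, 0, 0, -3, 2, -4, 0, 0, 0, 0, -3, 2, -4])

```text
t: 16.05
position: [0.5074, 0.1137, 0.3344]
tcp_rot: [0.897, 0.123, 0.223, -0.363]
ft_force: [0.1, 0.9, -3.5]
finger_gap: 0.0098
```

```bash
python3 zoom.py 10; python3 look.py 10
```

```text
16.1 [0.50711495 0.11381695 0.33436057] [-0.31047324 -0.01801043 -3.779336  ] [-0.89621545  0.19802209 -0.02970662] 0.009362123275058061 [-0.527 -0.245  2.003  0.872  1.538 -0.901]
down in box frame [-0.488 -0.596 -0.638]
```

View pics/z10a.png

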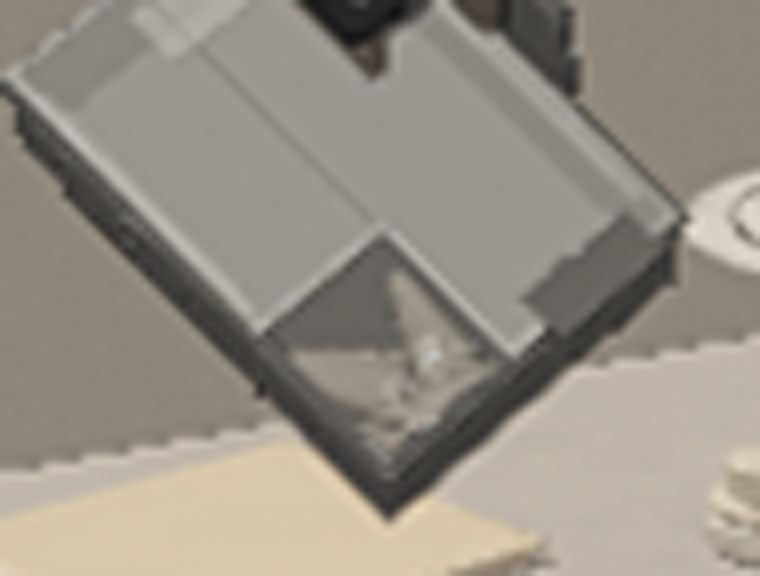

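View pics/w10.png

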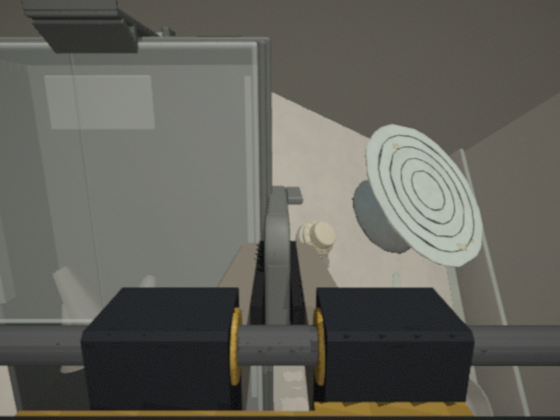

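The pack is tighter, with all four nozzles inside the cut-out corner. I'll let it settle and check once more.

Emit:
step_arm(rows=[0, 0, 0, 0, 0, 0, 0, 0, 0, 0, 0, 0, 0, 0, 0, 0, 0, 0, 0, 0, 0, 0, 0, 0, 0, 0, 0, 0, 0, 0, 0, 0, 0, 0, 0, 0, 0, 0, 0, 0, 0, 0, 0, 0, 0, 0, 0, 0, 0, 0, 0, 0, 0, 0, 0, 0])

```text
t: 17.25
position: [0.5063, 0.1141, 0.3341]
tcp_rot: [0.897, 0.122, 0.222, -0.363]
ft_force: [0.3, -0.1, -3.2]
finger_gap: 0.0097
```

```bash
python3 zoom.py 11; python3 look.py 11; python3 -c "
from h import *
cv2.imwrite('pics/top11.png',imaging.capture('top')[:,:,::-1])"
```

```text
17.3 [0.50631215 0.11415694 0.33409239] [ 0.35796666 -0.26624038 -3.99357978] [-0.90501615  0.20738981  0.03282229] 0.009550142863066003 [-0.527 -0.247  2.005  0.872  1.539 -0.901]
down in box frame [-0.487 -0.597 -0.638]
```

View pics/z11b.png

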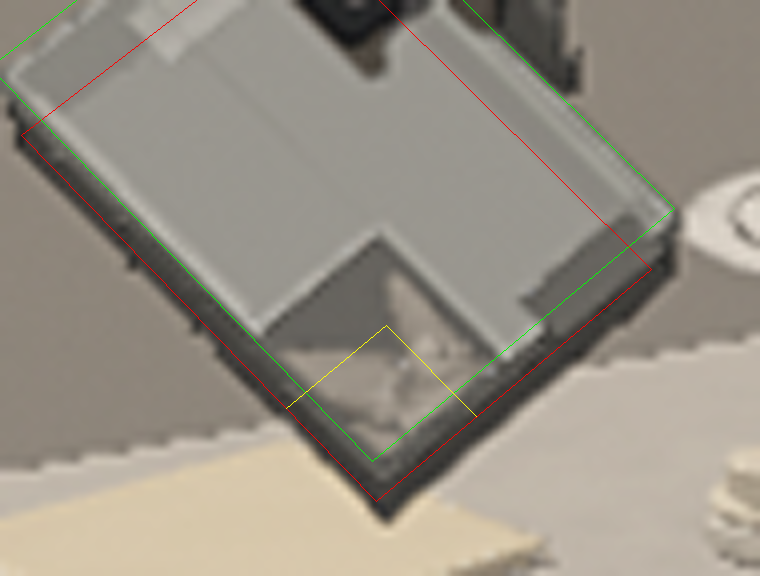

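View pics/top11.png

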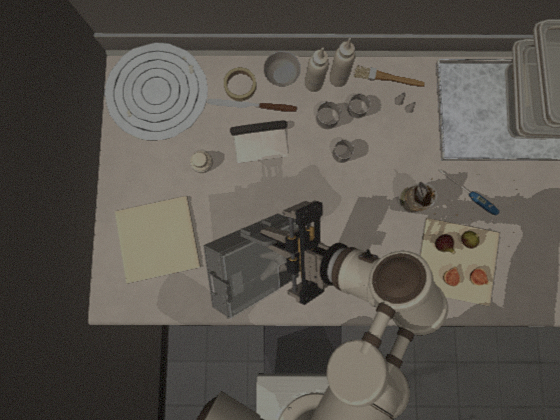

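```bash
python3 -c "
from cell import arm
print(arm.finish_job())"
```

```text
the job is handed in; nothing more can be done
None
```

I pressed the lid in, gripped the box by its ear at 55 N, lifted it and tipped it. I handed the job in at about 17 s with the box still held in the air.

- **Lid:** It snapped in under the press, and a follow-up push read 11 N. The pictures show it flush with the clip over its edge.
- **Tilt:** I tipped the box to the right first, then towards the near side, and shook it gently to pack the nozzles. It ended tilted about 50°, with its lowest corner roughly 0.13–0.14 m above the table.
- **Nozzles:** After the last shake, all four looked packed in the corner under the cut-out. They overlap in the final view, so I judged this by eye and did not measure each position.
- **Final checks:** The lid is on, the grip is steady (gap about 10 mm, load about 4 N) and nothing has spilled. Everything else on the table looks where it was.
- **Disagreement:** The wrist camera put the ear about 5 mm or more further towards +y than my fit from the other two cameras. I shifted the grasp 5 mm that way, and it held.

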